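# Stow the mixed jar, then hold the tall vial down on the vortex mixer

## Task

The jar standing in the cup of the vortex mixer is done: put it back, standing, in its own slot in the wooden rack. Then take the tall vial out of the rack and, holding it upright in the gripper, press it down into the mixer's cup until the sprung cup is firmly on its stop, without leaning on the glass any harder than that needs. The program finishes while still gripping the vial and holding the cup down with it; leave everything else standing where it is.

Things in the scene. Friction and masses are not known exactly. Their poses are not given: they have to be found in the camera images.
- mixer: Touch-operated vortex mixer, white cast housing 122 mm wide (y), 170 mm deep and 108 mm high, knob and switch on its sloping front panel, standing firmly on the bench. Origin on the bench straight below the axis of its cup, z up, x away from the front panel.
- cup (a joint): How far the mixer's sprung cup is pushed down, in m: 0 at rest, 0.006 on its hard stop. It starts to give at about 4 N, needs about 9.5 N to reach the stop, and springs back up when let go; 14 to 20 N holds it firmly on the stop.
- cup_seat (a point): Centre of the flat floor inside the cup, on the mixer's axis, 140 mm above the bench when the cup is up (it sinks with the cup). The black rubber cup is 53 mm wide below and 58 mm across its rim; its round well is about 45 mm wide at the floor, 50 mm at the rim, and the rim is 17 mm above the floor.
- rack: Fixed beech block 64 x 282 x 42 mm high, origin on the bench under its centre, z up. Five upright bores in a row along its y axis at +108, +54, 0, -54, -108 mm, each 30 mm deep (floor 12 mm above the bench) with a 2 mm chamfer: the end ones 42 mm wide for jars, the inner ones 32 mm for vials. Labels with a disc as wide as the bore are on its -x face.
- jar_slot (a point): Centre of the mouth of the empty 42 mm bore at the rack's y = +108 mm, on the block's top (42 mm above the bench): the jar's own slot.
- jar: Amber glass jar with a black screw cap and a blank label, 38 mm wide, 78 mm tall, about 0.1 kg, standing in the mixer's cup at the start. Origin at the centre of its underside, z up. Straight glass up to 50 mm, cap 35 mm wide from 60 to 78 mm.
- tall_vial: Amber glass vial with a black screw cap, 28 mm wide and 98 mm tall (the only tall one), about 0.07 kg, standing in an inner bore of the rack, at the rack's y = +54 or -54 mm. Origin at the centre of its underside, z up. Straight glass up to 70 mm, cap 24 mm wide from 80 to 98 mm.
- jar2: Bystander: another jar like the first, in the rack's bore at y = -108 mm. Origin under its centre.
- short_vial: Bystander: vial 28 mm wide and 62 mm tall in the other inner bore (+54 or -54 mm) of the rack. Origin under its centre.
- brush_pot: Bystander: steel tumbler 80 mm wide, 125 mm tall, with brushes up to 250 mm. Origin under its centre.
- spray_can: Bystander: spray can 66 mm wide, 200 mm tall. Origin under its centre.
- reagent: Bystander: small bottle 32 mm wide, 70 mm tall, near the mixer. Origin under its centre.
- tape: Bystander: roll of paper tape, 70 mm wide, 24 mm high, lying flat near the mixer. Origin under its centre.
- palette_knife: Bystander: palette knife about 185 mm long, 13 mm thick, lying in front of the rack. Origin under the middle of it.
There are look-alikes about, which are no part of the job. Leave any red look-alike of the tall_vial alone. What is shaped like the jar but red is not meant.

How it is judged:
By the outcome, as a careful person would: the job done as asked, in the order asked, and still so for the second after the job is handed in, while the arm keeps its last pose, push and grip.
It also fails if it takes over 72 s, if anything falls off the work surface, if the arm or the gripper's body presses on something with over 40 N, if the wrist force passes 120 N, or if a joint passes its speed limit or range.

## Robot

A 6-joint arm with a two-finger parallel gripper is mounted at the origin on the work surface. World frame = base frame: x ahead of the robot, y to its left, z up, the work surface at z = 0. Lengths are in m, angles in rad, forces in N, time in s.
With the tool pointing down it reaches from about 0.3 to 0.875 m from the base axis. Payload 6.4 kg.
Tool frame: the origin (TCP) lies at the centre of the arm's flange, where the gripper is bolted on; the fingertips stand 173 mm ahead of it and the grasp point (between the pads) lies 155 mm ahead of it (ctrl.pinch_z is the distance from the TCP to the grasp point, in m); z points along the fingers, y is the direction in which the jaws open and shut (so a half turn about z gives the same grasp; the last joint's range is limited). The gripper opens to 85 mm and grips with 20 to 120 N. Pads are 22 mm wide; open, the fingers measure 114 mm over their backs; the gripper's body (76 mm by 85 mm) begins 54 mm behind the grasp point. The pads swing forward as they close: fully open they stand 13 mm farther back than shut.
Start: joints at [1.11, 0.181, 1.607, -0, 1.354, -0.206], TCP at [0.145, 0.556, 0.405] pointing down, gripper open.
Joint ranges: [-2.99, 2.99], [-0.89, 2.07], [0.3, 2.58], [-1.14, 4.28], [0, 2.63], [-3.12, 3.12]. Speed limits (rad/s): [2.57, 2.57, 3.01, 3.14, 3.14, 3.14].

## Interface

Orientations are given as a unit quaternion [w, x, y, z].
In Python, from bench import ctrl gives the robot as it stands.
- The arm moves only by the tool drive_tool, never from a script. Its argument "commands" is a list that holds one entry, the list of rows, each a list of 7 numbers: the shift along the tool's x, y, z in units of 50 mm (1.0 is 50 mm), then the turn, a rotation vector about the tool's x, y, z in units of 8 degrees (1.0 is 8 degrees), then the closure in counts, from 0 (fully open) to 255 (shut). A call has 1 to 10 rows; each row shifts and turns the commanded pose from where the row before left it, along the tool's axes as they then stand; what a row does not reach is not made up. A row lasts 1/10 s, in which the tool goes at most 50 mm and 8.59 degrees, less where a joint would pass 70% of its speed; a pose out of reach is approached as far as the arm can. A call is refused whole if a number of a shift passes 1 or a number of a turn 1, either way. A call with a gripper value outside its range is refused whole. The fingers move at their own pace and stop on an object; the grip force is fixed at half the most. Time passes only in rows, so rows that do not move let the fingers close. It gives the time, the measured TCP pose, the force and the opening at its end, in the units of the state.
- ctrl.get_obs(): the state, without advancing time (a new reading comes with each control period).
- ctrl.camera(name): name is "scene" or "side" or "wrist"; returns a dict with "pixels" (384x512x3 uint8, red, green, blue), "depth" (384x512 float32, m along the optical axis (not along the pixel's ray), 0 where there is no reading), "intrinsics" (3x3 intrinsics, pixels), "R" (3x3) and "t" (3): a world point X has camera coordinates R X + t; the wrist camera has in their place "tool_from_camera" (4x4, takes a point from camera to tool coordinates, whose origin is the TCP and whose axes are the flange's). Camera axes: x right, y down, z forward; pixel columns grow to the right and rows downward; lengths in m; the calibration is good to about 2 mm. A picture is of the moment at which its call begins: read the wrist's pose just before it.
- ctrl.hand_in(): hands the job in, once; it reports no verdict.
The state is a dict: "time_s": time; "q": joint angles; "dq": joint speeds; "joint_efforts": joint torques, N m; "eef_pos": TCP position; "eef_rot": TCP orientation; "wrist_force": force on the tool from outside, world axes, zero at the start; "torque": the same for the moment, N m; "opening": opening from 0.0 (shut) to 1.0 (fully open).
Only numpy, scipy, OpenCV 4.12 (cv2) and the standard library are available. Lean on these libraries where they do the work, as an engineer would, in place of code of your own. Each camera call takes 0.05 s, during which the arm holds its last target. There are 200 camera calls.

## Working session

There is one attempt and no reset: what is moved stays moved. The work goes in short steps, Python scripts to look and compute and a tool call to move; the robot and the scene stay as the last step left them, time stands still between calls to the robot, and variables do not carry over. Pictures are saved under pics/ and viewed, about 8 in all and at most 12, crops included, and the job is handed in when it is done.

Besides the shell and the picture viewer there is one more tool, called by a JSON object that holds its "op" and its "data", one argument or row to a line. drive_tool: Moves the arm, as the interface text tells. Its arguments: {"type":"object","properties":{"commands":{"type":"array","items":{"type":"array","items":{"type":"array","items":{"type":"number"}}}}},"required":["commands"]}

```bash
mkdir -p pics; cat > h.py <<'E'
import numpy as np, cv2
from bench import ctrl
def snap(n,f):
    c=ctrl.camera(n); cv2.imwrite('pics/'+f,c['pixels'][:,:,::-1]); np.savez('pics/'+f[:-4],**{k:v for k,v in c.items()}); return c
def cloud(c,T=None):
    K=c['intrinsics'];d=c['depth'];v,u=np.mgrid[:d.shape[0],:d.shape[1]]
    P=np.stack([(u-K[0,2])/K[0,0]*d,(v-K[1,2])/K[1,1]*d,d],-1)
    if T is None: return (P-c['t'])@c['R']
    return P@T[:3,:3].T+T[:3,3]
E
python3 - <<'E'
from h import *
a=snap('scene','a.png');b=snap('side','b.png')
for c in (a,b): print(c['intrinsics'].round(1).tolist(),(-c['R'].T@c['t']).round(3),(c['depth']>0).mean())
print(ctrl.get_obs())
im=np.vstack([a['pixels'],b['pixels']])[:,:,::-1]
cv2.imwrite('pics/ab.png',cv2.resize(np.hstack([a['pixels'],b['pixels']])[:,:,::-1],(800,300),interpolation=cv2.INTER_AREA))
E
```

```text
[[358.5, 0.0, 252.5], [0.0, 358.5, 184.9], [0.0, 0.0, 1.0]] [ 1.284 -0.09   0.845] 0.9960072835286459
[[424.2, 0.0, 259.4], [0.0, 424.2, 195.9], [0.0, 0.0, 1.0]] [ 0.357 -0.962  0.992] 0.9958597819010416
{'time_s': 0.1, 'q': array([ 1.10972006e+00,  1.81468708e-01,  1.60790186e+00,  3.50678847e-06,
        1.35380358e+00, -2.06342932e-01]), 'dq': array([ 0.00081292, -0.00152129, -0.00306645,  0.00090674, -0.00127297,
        0.00063277]), 'joint_efforts': array([ 5.07980658e-04, -4.45875978e+01, -3.52237058e+01, -1.01650289e-04,
        4.23746722e-03,  5.85484327e-05]), 'eef_pos': array([0.14479649, 0.55623666, 0.4038759 ]), 'eef_rot': array([-2.60628132e-04,  1.27022921e-01,  9.91899467e-01, -7.46567276e-04]), 'wrist_force': array([ 0.6999505 , -0.52847223,  0.40136783]), 'torque': array([-0.06118971, -0.00381842, -0.00900123]), 'opening': 0.9990833115336136}
```

View pics/a.png

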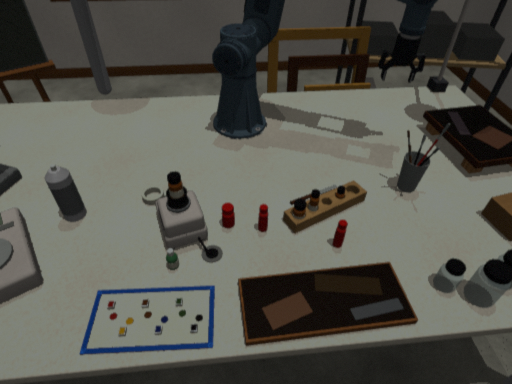

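View pics/b.png

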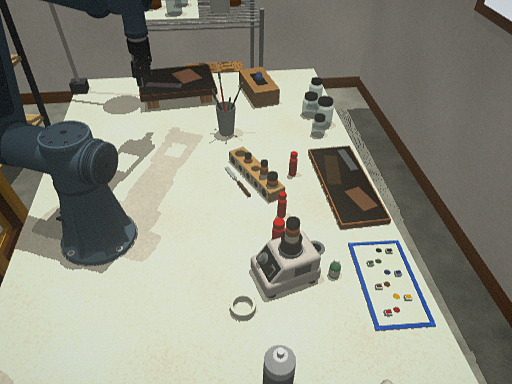

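Scene shows the jar in the mixer cup at (176,190) and the rack around (327,203) with three items at (299,208), (315,198) and (341,190). The red look-alikes are at (228,215), (263,217) and (340,233). Next I'll measure the rack and enlarge it.

```bash
python3 - <<'E'
from h import *
out=[]
for f,(r0,r1,c0,c1) in (('a',(165,235,275,375)),('b',(140,210,220,310))):
    c=dict(np.load(f'pics/{f}.npz')); out.append(cv2.resize(c['pixels'][r0:r1,c0:c1,::-1],(400,290),interpolation=cv2.INTER_CUBIC))
    P=cloud(c); X=P.reshape(-1,3)
    # rack top: wood z 36..46
    hsv=cv2.cvtColor(c['pixels'],cv2.COLOR_RGB2HSV)
    m=np.zeros(P.shape[:2],bool); m[r0:r1,c0:c1]=1
    w=m&(P[...,2]>.037)&(P[...,2]<.047)&(hsv[...,1]>70)&(hsv[...,2]>70)
    pts=P[w][:,:2].astype(np.float32); print(f,'rack top n',w.sum(),'z',np.median(P[w][:,2]),cv2.minAreaRect(pts))
    t=m&(P[...,2]>.052)&(P[...,2]<.15)
    n,l,s,ce=cv2.connectedComponentsWithStats(t.astype(np.uint8))
    for i in range(1,n):
        if s[i,4]>8:
            q=P[l==i]; print('  obj',ce[i].round(),s[i,4],'zmax',q[:,2].max().round(4),'top mean',q[q[:,2]>q[:,2].max()-.006].mean(0).round(4), np.median(c['pixels'][l==i],0))
    # jar in cup
    t=(P[...,2]>.155)&(P[...,2]<.3)&(P[...,0]>.3)
    n,l,s,ce=cv2.connectedComponentsWithStats(t.astype(np.uint8))
    for i in range(1,n):
        if s[i,4]>15:
            q=P[l==i]; top=q[q[:,2]>q[:,2].max()-.006]; print('  high',ce[i].round(),s[i,4],'zmax',q[:,2].max().round(4),'top',top.mean(0).round(4),'ext',np.ptp(top[:,:2],axis=0).round(3))
cv2.imwrite('pics/c.png',np.hstack(out))
E
```

```text
a rack top n 743 z 0.04347209648888808 ((0.5229129195213318, 0.23150332272052765), (0.06632847338914871, 0.28252536058425903), 24.213951110839844)
  obj [341. 190.] 71 zmax 0.0777 top mean [0.5026 0.2791 0.075 ] [15. 14.  8.]
  obj [314. 198.] 166 zmax 0.1143 top mean [0.5475 0.1824 0.1112] [36. 23.  9.]
  obj [299. 207.] 195 zmax 0.0951 top mean [0.5686 0.1335 0.0917] [17. 12.  9.]
  obj [341. 227.] 146 zmax 0.1019 top mean [0.662  0.2327 0.0991] [79.  9.  8.]
  high [440. 135.] 81 zmax 0.2452 top [0.425  0.6058 0.2422] ext [0.009 0.006]
  high [409. 141.] 53 zmax 0.205 top [0.3957 0.5036 0.2028] ext [0.006 0.008]
  high [423. 138.] 29 zmax 0.1873 top [0.3977 0.5639 0.1847] ext [0.009 0.006]
  high [433. 152.] 49 zmax 0.225 top [0.5109 0.538  0.2225] ext [0.004 0.006]
  high [ 57. 175.] 413 zmax 0.2035 top [ 0.4706 -0.5542  0.2013] ext [0.012 0.012]
  high [175. 185.] 413 zmax 0.2236 top [ 0.5617 -0.2165  0.2201] ext [0.037 0.034]
b rack top n 534 z 0.04224260855866002 ((0.587125837802887, 0.21207450330257416), (0.17505216598510742, 0.3743646740913391), 21.973892211914062)
  obj [29
[... 260 characters left out ...]
zmax 0.1012 top mean [0.5829 0.024  0.098 ] [131.  58.  50.]
  high [219.   2.] 108 zmax 0.1884 top [0.5008 1.6403 0.1847] ext [0.058 0.022]
  high [474.  31.] 2890 zmax 0.3 top [1.6938 0.9074 0.2972] ext [0.016 0.489]
  high [261.  10.] 16 zmax 0.1719 top [0.7307 1.5236 0.1694] ext [0.02  0.027]
  high [220.  82.] 46 zmax 0.2438 top [0.4266 0.6052 0.2418] ext [0.005 0.015]
  high [239.  89.] 33 zmax 0.2212 top [0.5106 0.544  0.2202] ext [0.004 0.007]
  high [214.  95.] 34 zmax 0.2034 top [0.3954 0.5045 0.2013] ext [0.004 0.004]
  high [292. 230.] 392 zmax 0.2225 top [ 0.5614 -0.2161  0.2185] ext [0.033 0.033]
  high [279. 361.] 834 zmax 0.2034 top [ 0.4686 -0.553   0.2001] ext [0.013 0.015]
```

View pics/c.png

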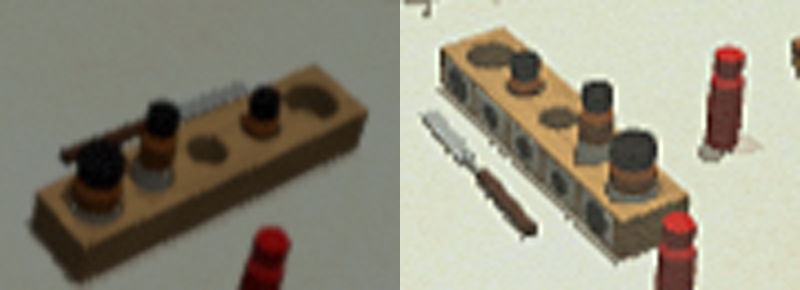

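Candidates for the tall vial: amber at (314,198) with top at 0.111 m, which fits 98 mm plus the 12 mm floor. The amber one at (341,190) tops out at 0.075 m, so it is the short vial. The red one at (340,227) is a decoy. The crop confirms an amber vial with a black cap next to jar2, and the jar slot empty at the far end. I'll start by rotating so the jaws lie along rack x (yaw about 24.4°) and rising.

{"op": "drive_tool", "data": {
  "commands": [
    [[0,0,-0.3,0,0,1,0],[0,0,-0.3,0,0,1,0],[0,0,-0.3,0,0,1,0],[0,0,-0.3,0,0,1,0],[0,0,-0.3,0,0,1,0],[0,0,-0.3,0,0,1,0],[0,0,-0.2,0,0,0.4,0],[0,0,0,0,0,0,0]]
  ]
}}

```text
time_s: 0.9
eef_pos: [0.145, 0.5566, 0.5061]
eef_rot: [-0.0, 0.543, 0.84, 0.001]
wrist_force: [-0.0, 0.3, 0.2]
opening: 0.999
```

```bash
cat >> h.py <<'E'
from scipy.spatial.transform import Rotation as Ro
def pose():
    o=ctrl.get_obs(); w,x,y,z=o['eef_rot']; T=np.eye(4); T[:3,:3]=Ro.from_quat([x,y,z,w]).as_matrix(); T[:3,3]=o['eef_pos']; return o,T
def goto(p,psi=None):
    o,T=pose(); d=T[:3,:3].T@(np.array(p)-T[:3,3])/.05
    y=T[:3,1]; print('t',round(o['time_s'],2),'tcp',T[:3,3].round(4),'yaw',np.degrees(np.arctan2(y[1],y[0])).round(2),'tilt',T[:2,2].round(4),'F',o['wrist_force'].round(1),'open',round(float(o['opening']),3),'| total shift units',d.round(3))
E
python3 - <<'E'
from h import *
goto([.5615,-.2163,.5])
c=ctrl.camera('wrist'); print(c['tool_from_camera'].round(3),c['intrinsics'])
E
```

```text
t 0.9 tcp [0.145  0.5566 0.5061] yaw 24.18 tilt [0.001  0.0022] F [-0.   0.3  0.2] open 0.999 | total shift units [-17.515   1.267   0.096]
[[-0.001 -0.951 -0.31   0.08 ]
 [ 1.    -0.    -0.001  0.   ]
 [ 0.001 -0.31   0.951  0.03 ]
 [ 0.     0.     0.     1.   ]] [[278.52721011   0.         255.84249444]
 [  0.         278.52721011 187.28606609]
 [  0.           0.           1.        ]]
```

{"op": "drive_tool", "data": {
  "commands": [
    [[-0.7,0.05,0,0,0,0,0],[-0.9,0.07,0,0,0,0,0],[-0.9,0.07,0,0,0,0,0],[-0.9,0.07,0,0,0,0,0],[-0.9,0.07,0,0,0,0,0],[-0.9,0.07,0,0,0,0,0],[-0.9,0.07,0,0,0,0,0],[-0.9,0.07,0,0,0,0,0],[-0.9,0.07,0,0,0,0,0],[-0.9,0.07,0,0,0,0,0]]
  ]
}}

```text
time_s: 1.95
eef_pos: [0.3565, 0.1673, 0.5037]
eef_rot: [-0.0, 0.542, 0.84, -0.0]
wrist_force: [1.0, 0.6, 0.2]
opening: 1.0
```

{"op": "drive_tool", "data": {
  "commands": [
    [[-0.9,0.07,0,0,0,0,0],[-0.9,0.07,0,0,0,0,0],[-0.9,0.07,0,0,0,0,0],[-0.9,0.07,0,0,0,0,0],[-0.9,0.07,0,0,0,0,0],[-0.9,0.07,0,0,0,0,0],[-0.9,0.07,0,0,0,0,0],[-0.9,0.07,0,0,0,0,0],[-0.9,0.1,0,0,0,0,0],[0,0,0,0,0,0,0]]
  ]
}}

```text
time_s: 2.95
eef_pos: [0.5537, -0.1914, 0.5013]
eef_rot: [-0.002, 0.544, 0.839, -0.001]
wrist_force: [-0.7, 1.3, -0.4]
opening: 0.995
```

```bash
cat >> h.py <<'E'
def wrist(f):
    o,T=pose(); c=snap('wrist',f); M=T@c['tool_from_camera']; return c,cloud(c,M),M
def circ(P,m,zlo,zhi):
    q=P[m&(P[...,2]>zlo)&(P[...,2]<zhi)]; (x,y),r=cv2.minEnclosingCircle(q[:,:2].astype(np.float32)); return len(q),np.round([x,y,r],4),q.mean(0).round(4)
E
python3 - <<'E'
from h import *
goto([.5615,-.2163,.5])
c,P,M=wrist('d.png')
m=np.hypot(P[...,0]-.5615,P[...,1]+.2163)<.04
z=P[m][:,2]; zt=np.percentile(z,97); print('top z',zt,circ(P,m,zt-.004,zt+.004))
print('rim',circ(P,m,.150,.162))
E
```

```text
t 2.95 tcp [ 0.5537 -0.1914  0.5013] yaw 24.05 tilt [-0.0036  0.0008] F [-0.7  1.3 -0.4] open 0.995 | total shift units [-0.518 -0.061  0.025]
top z 0.41940347186585086 (1548, array([ 0.5481, -0.1819,  0.0132]), array([ 0.5481, -0.1813,  0.4178]))
rim (446, array([ 0.5599, -0.2148,  0.0289]), array([ 0.5553, -0.2059,  0.1571]))
```

View pics/d.png

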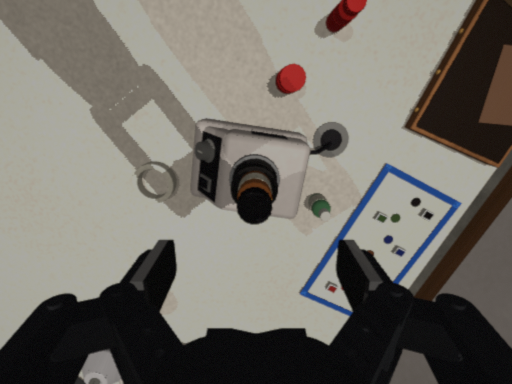

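The wrist view shows the jar cap at (254,205), standing in the cup ring at about (253,178). The gripper fingers fill the lower edge. I'll measure again with the gripper excluded.

```bash
cat > m.py <<'E'
from h import *
import sys
def jar(P,cx=.5615,cy=-.2163):
    m=(np.hypot(P[...,0]-cx,P[...,1]-cy)<.045)&(P[...,2]<.26)
    zt=np.percentile(P[m][:,2],97); print('top z',zt.round(4),circ(P,m,zt-.004,zt+.004))
    print('rim',circ(P,m,.152,.162))
E
python3 - <<'E'
from m import *
c=dict(np.load('pics/d.npz')); o,T=pose(); P=cloud(c,T@c['tool_from_camera'])
jar(P); goto([.5615,-.2163,.5])
E
```

```text
top z 0.2201 (937, array([ 0.5596, -0.2119,  0.018 ]), array([ 0.5592, -0.2111,  0.2193]))
rim (429, array([ 0.5591, -0.2121,  0.0289]), array([ 0.5547, -0.203 ,  0.1578]))
t 3.0 tcp [ 0.5529 -0.1892  0.5018] yaw 24.11 tilt [-0.0039  0.0021] F [ 0.5 -0.5 -0.2] open 1.001 | total shift units [-0.564 -0.065  0.034]
```

{"op": "drive_tool", "data": {
  "commands": [
    [[-0.26,-0.04,0.3,0,0,0,0],[-0.26,-0.04,0.4,0,0,0,0],[0,0,0.3,0,0,0,0],[0,0,0.2,0,0,0,0],[0,0,0,0,0,0,0],[0,0,0,0,0,0,0],[0,0,0,0,0,0,0]]
  ]
}}

```text
time_s: 3.7
eef_pos: [0.5596, -0.2118, 0.446]
eef_rot: [0.001, 0.543, 0.84, 0.0]
wrist_force: [-0.7, 1.5, -0.1]
opening: 0.998
```

```bash
python3 - <<'E'
from m import *
goto([.56,-.2148,.345])
c,P,M=wrist('e.png'); jar(P)
E
```

```text
t 3.7 tcp [ 0.5596 -0.2118  0.446 ] yaw 24.24 tilt [ 0.0017 -0.0011] F [-0.7  1.5 -0.1] open 0.998 | total shift units [-0.055 -0.02   2.019]
top z 0.2197 (1520, array([ 0.5604, -0.2144,  0.0183]), array([ 0.5601, -0.2135,  0.2189]))
rim (609, array([ 0.5598, -0.215 ,  0.0287]), array([ 0.5553, -0.2054,  0.1574]))
```

{"op": "drive_tool", "data": {
  "commands": [
    [[-0.05,-0.01,0.4,0,0,0,0],[0,0,0.5,0,0,0,0],[0,0,0.5,0,0,0,0],[0,0,0.4,0,0,0,0],[0,0,0.2,0,0,0,0],[0,0,0,0,0,0,0],[0,0,0,0,0,0,0],[0,0,0,0,0,0,0]]
  ]
}}

```text
time_s: 4.55
eef_pos: [0.5605, -0.2149, 0.3464]
eef_rot: [0.001, 0.543, 0.84, 0.0]
wrist_force: [-0.5, 0.3, 0.4]
opening: 1.0
```

{"op": "drive_tool", "data": {
  "commands": [
    [[0,0,0,0,0,0,60],[0,0,0,0,0,0,90],[0,0,0,0,0,0,110],[0,0,0,0,0,0,130],[0,0,0,0,0,0,160],[0,0,0,0,0,0,255],[0,0,0,0,0,0,255],[0,0,0,0,0,0,255],[0,0,0,0,0,0,255]]
  ]
}}

```text
time_s: 5.45
eef_pos: [0.5601, -0.2147, 0.3449]
eef_rot: [0.0, 0.543, 0.84, 0.0]
wrist_force: [0.2, 0.3, 3.2]
opening: 0.423
```

```bash
python3 - <<'E'
from m import *
goto([.56,-.2145,.345])
E
```

```text
t 5.45 tcp [ 0.5601 -0.2147  0.3449] yaw 24.2 tilt [ 0.0004 -0.0002] F [0.2 0.3 3.2] open 0.423 | total shift units [ 0.004  0.    -0.002]
```

{"op": "drive_tool", "data": {
  "commands": [
    [[0,0,-0.1,0,0,0,255],[0,0,-0.3,0,0,0,255],[0,0,-0.4,0,0,0,255],[0,0,-0.5,0,0,0,255],[0,0,-0.5,0,0,0,255],[0,0,-0.4,0,0,0,255],[0,0,-0.3,0,0,0,255],[0,0,-0.1,0,0,0,255],[0,0,0,0,0,0,255],[0,0,0,0,0,0,255]]
  ]
}}

```text
time_s: 6.45
eef_pos: [0.5598, -0.2146, 0.4735]
eef_rot: [-0.001, 0.543, 0.84, -0.0]
wrist_force: [0.0, 0.9, -1.8]
opening: 0.422
```

```bash
python3 - <<'E'
from m import *
goto([.4795,.3296,.475])
c,P,M=wrist('f.png')
# cup centre: rim and floor
m=(np.hypot(P[...,0]-.56,P[...,1]+.215)<.045)
print('rim',circ(P,m,.152,.162)); q=P[m&(P[...,2]>.134)&(P[...,2]<.146)]; print('floor',len(q),q.mean(0))
E
```

```text
t 6.45 tcp [ 0.5598 -0.2146  0.4735] yaw 24.2 tilt [-0.0016  0.001 ] F [ 0.   0.9 -1.8] open 0.422 | total shift units [10.585  2.996 -0.016]
rim (570, array([ 0.5599, -0.2154,  0.0288]), array([ 0.5582, -0.2122,  0.1571]))
floor 1363 [ 0.56027561 -0.21586878  0.14118226]
```

View pics/f.png

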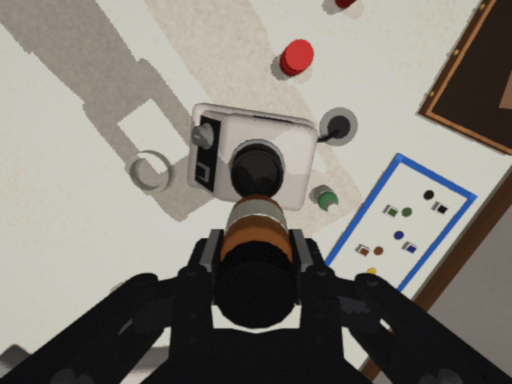

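The jar is held straight at (257,265) and the empty cup is at (257,170), centre (0.560,-0.2155). Now to the rack, stopping about 100 mm short of the slot to look at it.

{"op": "drive_tool", "data": {
  "commands": [
    [[0.6,0.2,0,0,0,0,255],[0.9,0.3,0,0,0,0,255],[0.9,0.3,0,0,0,0,255],[0.9,0.3,0,0,0,0,255],[0.9,0.3,0,0,0,0,255],[0.9,0.3,0,0,0,0,255],[0.9,0.3,0,0,0,0,255],[0.9,0.3,0,0,0,0,255],[0.9,0.3,0,0,0,0,255],[0.6,0.3,0,0,0,0,255]]
  ]
}}

```text
time_s: 7.5
eef_pos: [0.5188, 0.2307, 0.4736]
eef_rot: [-0.001, 0.542, 0.84, -0.0]
wrist_force: [0.6, -0.5, -1.6]
opening: 0.423
```

{"op": "drive_tool", "data": {
  "commands": [
    [[0.2,0,0,0,0,0,255],[0,0,0,0,0,0,255],[0,0,0,0,0,0,255],[0,0,0,0,0,0,255],[0,0,0,0,0,0,255]]
  ]
}}

```text
time_s: 8.0
eef_pos: [0.5164, 0.2357, 0.4746]
eef_rot: [0.0, 0.544, 0.839, -0.0]
wrist_force: [0.2, -0.6, -1.4]
opening: 0.423
```

```bash
python3 - <<'E'
from m import *
goto([.4795,.3296,.475])
c,P,M=wrist('g.png')
hsv=cv2.cvtColor(c['pixels'],cv2.COLOR_RGB2HSV)
z=P[...,2]
near=(np.hypot(P[...,0]-.4795,P[...,1]-.3296)<.045)
top=near&(z>.037)&(z<.048)
# hole: ring of top-level points around slot -> boundary; project hole pixels on plane z=.042
K=c['intrinsics']; v,u=np.mgrid[:384,:512]
ray=np.stack([(u-K[0,2])/K[0,0],(v-K[1,2])/K[1,1],np.ones(u.shape)],-1)@M[:3,:3].T
s=(.0425-M[2,3])/ray[...,2]; Q=M[:3,3]+ray*s[...,None]
hole=(z<.0375)&(np.hypot(Q[...,0]-.4795,Q[...,1]-.3296)<.029)
n,l,st,ce=cv2.connectedComponentsWithStats(hole.astype(np.uint8))
i=1+np.argmax(st[1:,4]); q=Q[l==i]
print('hole px',ce[i],st[i],'mean',q.mean(0).round(4),cv2.minEnclosingCircle(q[:,:2].astype(np.float32)),'area d',)
cs,_=cv2.findContours((l==i).astype(np.uint8),cv2.RETR_EXTERNAL,cv2.CHAIN_APPROX_NONE)
cc=max(cs,key=len)[:,0]; e=cv2.fitEllipse(Q[cc[:,1],cc[:,0],:2].astype(np.float32)); print('ellipse',e)
w=(z>.039)&(z<.047)&(hsv[...,1]>60)&(np.abs(P[...,:2]-[.5235,.2315]).max(-1)<.17)
print('top z',np.median(z[w]),cv2.minAreaRect(P[w][:,:2].astype(np.float32)))
E
```

```text
t 8.0 tcp [0.5164 0.2357 0.4746] yaw 24.09 tilt [-0.     -0.0002] F [ 0.2 -0.6 -1.4] open 0.423 | total shift units [ 2.016  0.093 -0.007]
hole px [259.72669221  77.59131545] [245  62  31  33 783] mean [0.4784 0.3323 0.0425] ((0.4784558415412903, 0.3321324288845062), 0.020666899159550667) area d
ellipse ((0.4784678816795349, 0.332121878862381), (0.03989172354340553, 0.0400860495865345), 121.0512466430664)
top z 0.04289260314120216 ((0.5571038722991943, 0.2833090126514435), (0.16758160293102264, 0.21983417868614197), 24.33832359313965)
```

View pics/g.png

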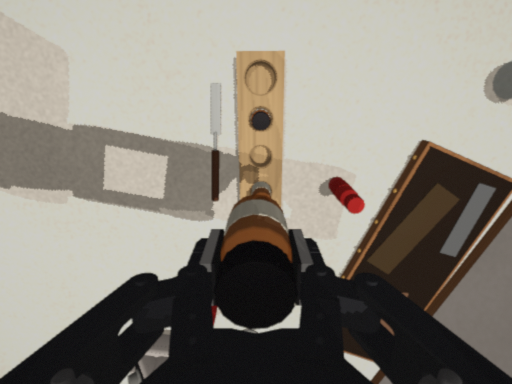

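The slot is at (260,78), the short vial at (261,120), the empty 32 mm bore at (260,155) and the tall vial at (261,188). The held jar is at (257,265). I'll move over the slot and check the jar's offset in two cameras.

{"op": "drive_tool", "data": {
  "commands": [
    [[0.4,0,0.2,0,0,0,255],[0.7,0,0.5,0,0,0,255],[0.6,0,0.6,0,0,0,255],[0.3,0,0.6,0,0,0,255],[0.06,0.1,0.4,0,0,0,255],[0,0,0.3,0,0,0,255],[0,0,0,0,0,0,255],[0,0,0,0,0,0,255],[0,0,0,0,0,0,255]]
  ]
}}

```text
time_s: 8.95
eef_pos: [0.4791, 0.3326, 0.3463]
eef_rot: [0.001, 0.544, 0.839, 0.001]
wrist_force: [-0.2, 0.6, -1.9]
opening: 0.421
```

```bash
cat >> m.py <<'E'
from scipy.optimize import least_squares
def arc(q,r,c0):
    s=least_squares(lambda c:np.hypot(q[:,0]-c[0],q[:,1]-c[1])-r,c0,loss='soft_l1',f_scale=.001); return s.x.round(4),np.abs(s.fun).mean().round(4)
E
python3 - <<'E'
from m import *
goto([.4782,.3324,.217])
o,T=pose(); p=T[:3,3]; zb=p[2]-.205; print('jar bottom z',zb)
for n in ('scene','side'):
    c=snap(n,'h_'+n+'.png'); P=cloud(c)
    m=(np.hypot(P[...,0]-p[0],P[...,1]-p[1])<.03)&(P[...,2]>zb+.006)&(P[...,2]<zb+.028)
    q=P[m]; print(n,len(q),'jar',arc(q[:,:2],.019,p[:2]),'min z',P[(np.hypot(P[...,0]-p[0],P[...,1]-p[1])<.021)][:,2].min())
a=dict(np.load('pics/a.npz'));b=dict(np.load('pics/b.npz'))
for n,c in(('scene',a),('side',b)):
    K=c['intrinsics'];C=-c['R'].T@c['t'];v,u=np.mgrid[:384,:512]
    ray=np.stack([(u-K[0,2])/K[0,0],(v-K[1,2])/K[1,1],np.ones(u.shape)],-1)@c['R']
    Q=C+ray*((.042-C[2])/ray[...,2])[...,None]; P=cloud(c)
    h=(P[...,2]<.0385)&(np.hypot(Q[...,0]-.479,Q[...,1]-.331)<.027)
    nn,l,st,ce=cv2.connectedComponentsWithStats(h.astype(np.uint8))
    for i in range(1,nn):
        if st[i,4]>15: 
            q=Q[l==i][:,:2]; print(n,'hole px',ce[i].round(1),st[i],q.mean(0).round(4),cv2.minEnclosingCircle(q.astype(np.float32)))
    d=c['pixels'].astype(float)
c,P,M=wrist('h_w.png'); L=(P-T[:3,3])@T[:3,:3]
m=(np.abs(L[...,0])<.03)&(np.abs(L[...,1])<.022)&(L[...,2]>.115)&(L[...,2]<.135)
print('cap in tool',L[m].min(0),L[m].max(0),np.median(L[m],0))
E
```

```text
t 8.95 tcp [0.4791 0.3326 0.3463] yaw 24.15 tilt [0.0024 0.001 ] F [-0.2  0.6 -1.9] open 0.421 | total shift units [ 0.003 -0.026  2.587]
jar bottom z 0.14133398573391584
scene 74 jar (array([0.4783, 0.3301]), np.float64(0.0011)) min z 0.01175426682783507
side 57 jar (array([0.4805, 0.3326]), np.float64(0.0015)) min z 0.012247800425385088
scene hole px [352.2 189.3] [346 185  13   9  79] [0.4795 0.3293] ((0.4770871102809906, 0.3297041952610016), 0.020440882071852684)
side hole px [239.8 153.1] [235 150  10   7  50] [0.4785 0.3297] ((0.47742241621017456, 0.3304920196533203), 0.021423175930976868)
cap in tool [-0.01764847 -0.02198908  0.11502293] [0.01867424 0.02199488 0.13499776] [ 0.00521087 -0.00056621  0.12644337]
```

{"op": "drive_tool", "data": {
  "commands": [
    [[0,-0.025,0.3,0,0,0,255],[-0.01,0,0.4,0,0,0,255],[0,0,0.4,0,0,0,255],[0,0,0.4,0,0,0,255],[0,0,0.2,0,0,0,255],[0,0,0,0,0,0,255],[0,0,0,0,0,0,255],[0,0,0,0,0,0,255]]
  ]
}}

```text
time_s: 9.9
eef_pos: [0.4779, 0.3323, 0.2608]
eef_rot: [0.001, 0.543, 0.84, 0.001]
wrist_force: [-0.6, -0.0, -0.7]
opening: 0.425
```

```bash
python3 - <<'E'
from m import *
goto([.4784,.3320,.217])
o,T=pose(); p=T[:3,3]; zb=p[2]-.205; print('jar bottom z',zb)
ims=[]
for n,(r0,r1,c0,c1) in (('scene',(140,215,310,410)),('side',(105,180,200,300))):
    c=snap(n,'i_'+n+'.png'); P=cloud(c)
    m=(np.hypot(P[...,0]-p[0],P[...,1]-p[1])<.03)&(P[...,2]>zb+.004)&(P[...,2]<zb+.03)
    q=P[m]; print(n,len(q),'jar',arc(q[:,:2],.019,p[:2]))
    ims.append(cv2.resize(c['pixels'][r0:r1,c0:c1,::-1],(400,300),interpolation=cv2.INTER_CUBIC))
w,P,M=wrist('i_w.png')
ims=np.hstack(ims); ww=cv2.resize(w['pixels'][100:300,130:390,::-1],(390,300)); cv2.imwrite('pics/i.png',np.vstack([ims,np.hstack([ww,np.zeros((300,410,3),np.uint8)])]))
E
```

```text
t 9.9 tcp [0.4779 0.3323 0.2608] yaw 24.21 tilt [0.0019 0.0008] F [-0.6 -0.  -0.7] open 0.425 | total shift units [-0.009  0.006  0.876]
jar bottom z 0.055808384767598834
scene 75 jar (array([0.477 , 0.3298]), np.float64(0.001))
side 57 jar (array([0.4792, 0.3327]), np.float64(0.002))
```

View pics/i.png

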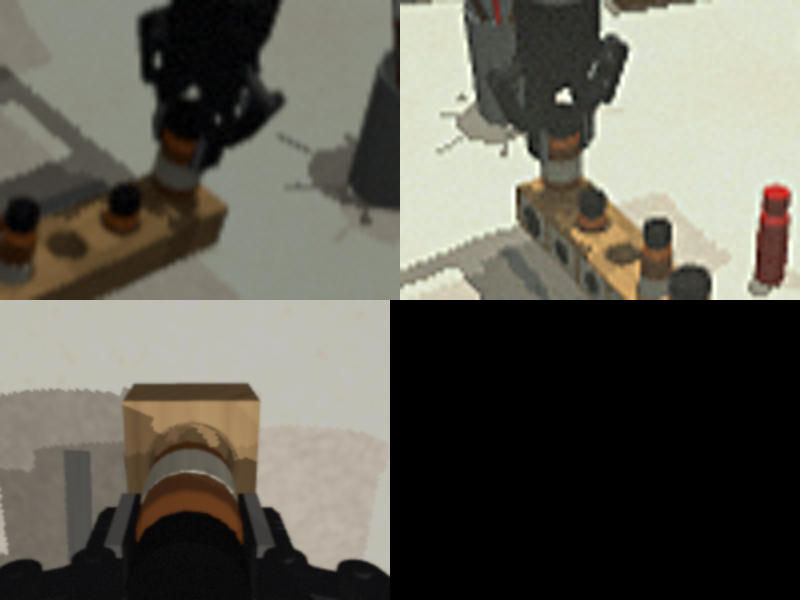

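The wrist crop shows the jar's base centred on the hole left to right (both near x≈191). The scene and side crops show it above the empty end bore. I'll descend slowly and check the force.

{"op": "drive_tool", "data": {
  "commands": [
    [[0,0,0.1,0,0,0,255],[0,0,0.1,0,0,0,255],[0,0,0.08,0,0,0,255],[0,0,0.06,0,0,0,255],[0,0,0.06,0,0,0,255],[0,0,0,0,0,0,255],[0,0,0,0,0,0,255]]
  ]
}}

```text
time_s: 10.75
eef_pos: [0.4774, 0.332, 0.2396]
eef_rot: [-0.0, 0.543, 0.84, -0.0]
wrist_force: [-0.3, -0.2, -0.9]
opening: 0.425
```

{"op": "drive_tool", "data": {
  "commands": [
    [[0,0,0.1,0,0,0,255],[0,0,0.1,0,0,0,255],[0,0,0.08,0,0,0,255],[0,0,0.06,0,0,0,255],[0,0,0.04,0,0,0,255],[0,0,0.03,0,0,0,255],[0,0,0,0,0,0,255],[0,0,0,0,0,0,255]]
  ]
}}

```text
time_s: 11.55
eef_pos: [0.4774, 0.332, 0.2192]
eef_rot: [-0.0, 0.543, 0.84, -0.0]
wrist_force: [0.2, -0.3, -1.5]
opening: 0.421
```

{"op": "drive_tool", "data": {
  "commands": [
    [[0,0,0.03,0,0,0,255],[0,0,0.02,0,0,0,255],[0,0,0,0,0,0,255],[0,0,0,0,0,0,255]]
  ]
}}

```text
time_s: 11.95
eef_pos: [0.4775, 0.3321, 0.2172]
eef_rot: [0.0, 0.543, 0.84, 0.0]
wrist_force: [-1.4, -0.7, 4.9]
opening: 0.42
```

The base is on the floor (force up about 6 N). Releasing slowly and rising.

{"op": "drive_tool", "data": {
  "commands": [
    [[0,0,0,0,0,0,120],[0,0,0,0,0,0,90],[0,0,0,0,0,0,60],[0,0,0,0,0,0,20],[0,0,0,0,0,0,0],[0,0,0,0,0,0,0],[0,0,0,0,0,0,0],[0,0,-0.3,0,0,0,0],[0,0,-0.6,0,0,0,0],[0,0,-0.8,0,0,0,0]]
  ]
}}

```text
time_s: 12.95
eef_pos: [0.4767, 0.3317, 0.3018]
eef_rot: [-0.001, 0.543, 0.84, -0.002]
wrist_force: [0.2, 0.6, 0.4]
opening: 1.0
```

{"op": "drive_tool", "data": {
  "commands": [
    [[0,0,-0.8,0,0,0,0],[-0.4,0,-0.8,0,0,0,0],[-0.8,0,-0.5,0,0,0,0],[-0.9,0,0,0,0,0,0],[-0.9,0,0,0,0,0,0],[-0.3,0,0,0,0,0,0],[0,0,0,0,0,0,0],[0,0,0,0,0,0,0],[0,0,0,0,0,0,0],[0,0,0,0,0,0,0]]
  ]
}}

```text
time_s: 13.95
eef_pos: [0.5445, 0.1828, 0.4067]
eef_rot: [-0.0, 0.542, 0.84, 0.0]
wrist_force: [-0.7, 0.1, -0.2]
opening: 0.997
```

```bash
python3 - <<'E'
from m import *
c,P,M=wrist('j.png')
for nm,x,y,zt in (('jar',.4774,.332,.09),('short',.501,.28,.074),('tall',.546,.184,.11),('jar2',.5677,.135,.09)):
    m=(np.hypot(P[...,0]-x,P[...,1]-y)<.03)&(P[...,2]<.15)&(P[...,2]>zt-.008)&(P[...,2]<zt+.008); 
    if m.sum(): q=P[m];z=np.median(q[:,2]); print(nm,z.round(4),circ(P,m,z-.004,z+.004),np.argwhere(m).mean(0).round())
goto([.546,.184,.22])
E
```

```text
jar 0.0906 (625, array([0.4793, 0.3287, 0.0173]), array([0.481 , 0.3239, 0.0906])) [  9. 256.]
short 0.0748 (483, array([0.5012, 0.2829, 0.0125]), array([0.5013, 0.2827, 0.0747])) [ 66. 258.]
tall 0.1108 (440, array([0.5463, 0.1851, 0.0125]), array([0.5461, 0.1857, 0.1108])) [178. 259.]
jar2 0.0909 (714, array([0.5676, 0.1367, 0.0179]), array([0.5673, 0.1372, 0.0908])) [219. 258.]
t 14.0 tcp [0.5445 0.1827 0.4067] yaw 24.31 tilt [-0.0002  0.0002] F [ 0.8  0.3 -1.1] open 1.004 | total shift units [0.01  0.037 3.734]
```

View pics/j.png

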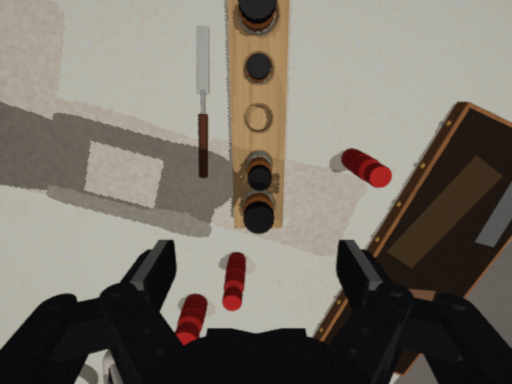

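The jar stands in its slot (cap at (256,9), top at 0.0906 m, expected 0.090). The tall amber vial is at (259,178), top 0.1108 m. I'll descend on the vial and grip it.

{"op": "drive_tool", "data": {
  "commands": [
    [[0.03,0.05,0.4,0,0,0,0],[0,0,0.6,0,0,0,0],[0,0,0.7,0,0,0,0],[0,0,0.7,0,0,0,0],[0,0,0.6,0,0,0,0],[0,0,0.4,0,0,0,0],[0,0,0.2,0,0,0,0],[0,0,0.05,0,0,0,0],[0,0,0,0,0,0,0],[0,0,0,0,0,0,0]]
  ]
}}

```text
time_s: 15.0
eef_pos: [0.5473, 0.1842, 0.2256]
eef_rot: [0.001, 0.543, 0.84, 0.001]
wrist_force: [-0.1, -0.0, -0.2]
opening: 1.0
```

{"op": "drive_tool", "data": {
  "commands": [
    [[0,0,0,0,0,0,60],[0,0,0,0,0,0,90],[0,0,0,0,0,0,120],[0,0,0,0,0,0,140],[0,0,0,0,0,0,160],[0,0,0,0,0,0,255],[0,0,0,0,0,0,255],[0,0,0,0,0,0,255],[0,0,0,0,0,0,255]]
  ]
}}

```text
time_s: 15.9
eef_pos: [0.5468, 0.1839, 0.2244]
eef_rot: [0.0, 0.543, 0.84, 0.0]
wrist_force: [-0.5, 0.2, 3.6]
opening: 0.309
```

```bash
python3 - <<'E'
from m import *
goto([.546,.185,.43])
E
```

```text
t 15.9 tcp [0.5468 0.1839 0.2244] yaw 24.2 tilt [ 0.0002 -0.    ] F [-0.5  0.2  3.6] open 0.309 | total shift units [ 0.025 -0.005 -4.112]
```

{"op": "drive_tool", "data": {
  "commands": [
    [[0,0,-0.1,0,0,0,255],[0,0,-0.3,0,0,0,255],[0,0,-0.5,0,0,0,255],[0,0,-0.6,0,0,0,255],[0,0,-0.7,0,0,0,255],[0,0,-0.7,0,0,0,255],[0,0,-0.6,0,0,0,255],[0,0,-0.4,0,0,0,255],[0,0,-0.3,0,0,0,255],[0,0,0,0,0,0,255]]
  ]
}}

```text
time_s: 16.9
eef_pos: [0.547, 0.184, 0.4372]
eef_rot: [0.002, 0.543, 0.84, 0.002]
wrist_force: [1.0, -0.5, 0.3]
opening: 0.312
```

```bash
python3 - <<'E'
from m import *
goto([.56,-.2155,.43])
E
```

```text
t 16.9 tcp [0.547  0.184  0.4372] yaw 24.21 tilt [0.0048 0.0006] F [ 1.  -0.5  0.3] open 0.312 | total shift units [-7.394 -3.04   0.141]
```

{"op": "drive_tool", "data": {
  "commands": [
    [[-0.5,-0.2,0,0,0,0,255],[-0.8,-0.34,0,0,0,0,255],[-0.85,-0.35,0,0,0,0,255],[-0.85,-0.35,0,0,0,0,255],[-0.85,-0.35,0,0,0,0,255],[-0.85,-0.35,0,0,0,0,255],[-0.85,-0.35,0,0,0,0,255],[-0.85,-0.35,0,0,0,0,255],[-0.7,-0.3,0,0,0,0,255],[-0.3,-0.1,0,0,0,0,255]]
  ]
}}

```text
time_s: 17.9
eef_pos: [0.559, -0.2192, 0.4323]
eef_rot: [-0.001, 0.545, 0.839, -0.0]
wrist_force: [0.5, 0.7, -0.6]
opening: 0.311
```

{"op": "drive_tool", "data": {
  "commands": [
    [[0,0,0,0,0,0,255],[0,0,0,0,0,0,255],[0,0,0,0,0,0,255],[0,0,0,0,0,0,255]]
  ]
}}

```text
time_s: 18.3
eef_pos: [0.5599, -0.2143, 0.4342]
eef_rot: [-0.0, 0.542, 0.84, 0.0]
wrist_force: [0.3, -0.5, -0.7]
opening: 0.31
```

```bash
python3 - <<'E'
from m import *
goto([.56,-.2155,.353])
o,T=pose();p=T[:3,3]; zb=p[2]-.2124; print('bottom',zb)
ims=[]
for n,(r0,r1,c0,c1) in (('scene',(130,250,120,280)),('side',(180,300,220,380))):
    c=snap(n,'k_'+n+'.png'); P=cloud(c)
    m=(np.hypot(P[...,0]-p[0],P[...,1]-p[1])<.026)&(P[...,2]>zb-.015)&(P[...,2]<zb+.035)
    q=P[m]; print(n,len(q),'minz',q[:,2].min())
    for lo in (.003,.018):
        s=q[(q[:,2]>zb+lo)&(q[:,2]<zb+lo+.015)]; print('  ',lo,len(s),arc(s[:,:2],.014,p[:2]) if len(s)>5 else '')
    k=(np.hypot(P[...,0]-.56,P[...,1]+.2155)<.04)
    if (k&(P[...,2]>.152)&(P[...,2]<.162)).sum(): print('  rim',circ(P,k,.152,.162))
    ims.append(cv2.resize(c['pixels'][r0:r1,c0:c1,::-1],(400,300),interpolation=cv2.INTER_CUBIC))
c,P,M=wrist('k_w.png'); k=np.hypot(P[...,0]-.56,P[...,1]+.2155)<.04; print('wrist rim',circ(P,k,.152,.162))
ims.append(cv2.resize(c['pixels'][130:330,130:390,::-1],(390,300)))
cv2.imwrite('pics/k.png',np.vstack([np.hstack(ims[:2]),np.hstack([ims[2],np.zeros((300,410,3),np.uint8)])]))
E
```

```text
t 18.3 tcp [ 0.5599 -0.2143  0.4342] yaw 24.31 tilt [-0.0001  0.0003] F [ 0.3 -0.5 -0.7] open 0.31 | total shift units [-0.022 -0.008  1.623]
bottom 0.22177478076767412
scene 105 minz 0.22395669296872947
   0.003 50 (array([ 0.5587, -0.2155]), np.float64(0.0007))
   0.018 47 (array([ 0.5589, -0.2155]), np.float64(0.0007))
  rim (124, array([ 0.5597, -0.2176,  0.0297]), array([ 0.5606, -0.2174,  0.1571]))
side 96 minz 0.22168713506491466
   0.003 41 (array([ 0.5601, -0.2121]), np.float64(0.0007))
   0.018 45 (array([ 0.5597, -0.2134]), np.float64(0.0008))
  rim (110, array([ 0.561 , -0.2154,  0.0304]), array([ 0.5601, -0.2152,  0.1562]))
wrist rim (670, array([ 0.5599, -0.2152,  0.0288]), array([ 0.5574, -0.2092,  0.1573]))
```

View pics/k.png

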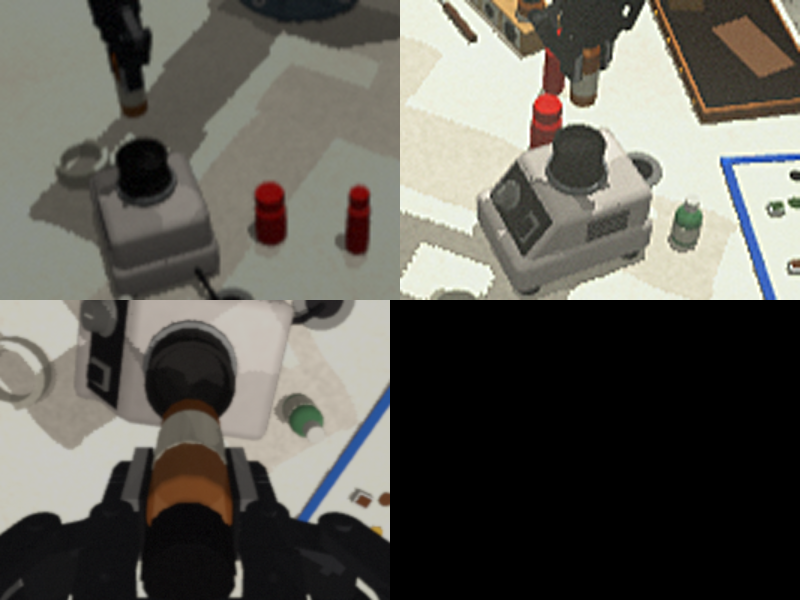

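The vial is upright above the cup: scene crop shows the vial at (130,85) over the cup at (143,165), and the wrist crop has it centred. The rim offset is about 1 mm. I'll descend to just above the floor.

{"op": "drive_tool", "data": {
  "commands": [
    [[-0.025,0,0.15,0,0,0,255],[0,0,0.3,0,0,0,255],[0,0,0.4,0,0,0,255],[0,0,0.35,0,0,0,255],[0,0,0.2,0,0,0,255],[0,0,0.1,0,0,0,255],[0,0,0,0,0,0,255],[0,0,0,0,0,0,255],[0,0,0,0,0,0,255],[0,0,0,0,0,0,255]]
  ]
}}

```text
time_s: 19.45
eef_pos: [0.5604, -0.2171, 0.3601]
eef_rot: [0.001, 0.543, 0.84, -0.0]
wrist_force: [0.1, 0.6, -0.3]
opening: 0.31
```

```bash
cat > w.py <<'E'
from m import *
F=[]
for i in range(4):
    ctrl.camera('wrist'); o=ctrl.get_obs(); F.append(np.r_[o['wrist_force'],o['eef_pos'],o['time_s']])
print(np.mean(F,0).round(4)); print(np.array(F)[:,2].round(2)); goto([.56,-.2155,.3524])
E
python3 w.py
```

```text
[ 2.1640e-01 -1.1800e-02 -8.4850e-01  5.6030e-01 -2.1710e-01  3.5970e-01
  1.9575e+01]
[-0.3  -0.96 -0.73 -1.41]
t 19.65 tcp [ 0.5603 -0.217   0.3595] yaw 24.2 tilt [ 0.0004 -0.0003] F [ 0.3 -1.2 -1.4] open 0.311 | total shift units [0.03  0.007 0.142]
```

{"op": "drive_tool", "data": {
  "commands": [
    [[0.03,0,0.05,0,0,0,255],[0,0,0.05,0,0,0,255],[0,0,0.04,0,0,0,255],[0,0,0.02,0,0,0,255],[0,0,0.02,0,0,0,255],[0,0,0,0,0,0,255],[0,0,0,0,0,0,255]]
  ]
}}

```text
time_s: 20.35
eef_pos: [0.5596, -0.2156, 0.3505]
eef_rot: [0.0, 0.543, 0.84, -0.0]
wrist_force: [-2.1, 0.9, 4.7]
opening: 0.31
```

{"op": "drive_tool", "data": {
  "commands": [
    [[0,0,0.02,0,0,0,255],[0,0,0.02,0,0,0,255],[0,0,0,0,0,0,255],[0,0,0,0,0,0,255]]
  ]
}}

```text
time_s: 20.75
eef_pos: [0.5596, -0.2156, 0.3487]
eef_rot: [0.0, 0.543, 0.84, -0.0]
wrist_force: [-2.6, 0.8, 7.1]
opening: 0.313
```

{"op": "drive_tool", "data": {
  "commands": [
    [[0,0,0.02,0,0,0,255],[0,0,0.02,0,0,0,255],[0,0,0,0,0,0,255],[0,0,0,0,0,0,255]]
  ]
}}

```text
time_s: 21.15
eef_pos: [0.5596, -0.2156, 0.347]
eef_rot: [0.0, 0.543, 0.84, -0.0]
wrist_force: [-3.6, 2.1, 8.1]
opening: 0.312
```

{"op": "drive_tool", "data": {
  "commands": [
    [[0,0,0.02,0,0,0,255],[0,0,0,0,0,0,255],[0,0,0,0,0,0,255]]
  ]
}}

```text
time_s: 21.45
eef_pos: [0.5597, -0.2157, 0.3463]
eef_rot: [0.0, 0.543, 0.84, -0.0]
wrist_force: [-4.4, 2.5, 10.1]
opening: 0.309
```

```bash
python3 w.py
```

```text
[-4.3182  2.0785  9.5218  0.5597 -0.2157  0.3463 21.575 ]
[9.96 9.18 9.43 9.52]
t 21.65 tcp [ 0.5597 -0.2157  0.3463] yaw 24.2 tilt [ 0.0003 -0.0004] F [-4.5  2.3  9.5] open 0.311 | total shift units [-0.     0.007 -0.122]
```

{"op": "drive_tool", "data": {
  "commands": [
    [[0.005,-0.005,0.01,0,0,0,255],[0,0,0,0,0,0,255],[0,0,0,0,0,0,255],[0,0,0,0,0,0,255]]
  ]
}}

```text
time_s: 22.05
eef_pos: [0.5595, -0.2156, 0.3463]
eef_rot: [0.001, 0.543, 0.84, -0.0]
wrist_force: [-4.1, 2.0, 11.5]
opening: 0.308
```

```bash
python3 w.py
```

```text
[-4.4633  2.2363 11.5505  0.5595 -0.2156  0.3463 22.175 ]
[11.28 12.33 10.86 11.73]
t 22.25 tcp [ 0.5595 -0.2156  0.3463] yaw 24.21 tilt [ 0.001  -0.0008] F [-4.9  2.7 11.7] open 0.305 | total shift units [-0.003  0.01  -0.123]
```

The cup is on its stop: z no longer changes while force rises. Net force is 12.4 N, so I'll add a little to reach about 17 N.

{"op": "drive_tool", "data": {
  "commands": [
    [[0,0,0.01,0,0,0,255],[0,0,0.01,0,0,0,255],[0,0,0,0,0,0,255],[0,0,0,0,0,0,255],[0,0,0,0,0,0,255]]
  ]
}}

```text
time_s: 22.75
eef_pos: [0.5595, -0.2156, 0.3462]
eef_rot: [0.001, 0.543, 0.84, -0.0]
wrist_force: [-5.9, 3.0, 16.5]
opening: 0.309
```

```bash
python3 w.py
```

```text
[-6.1127  2.6895 16.9511  0.5595 -0.2156  0.3463 22.875 ]
[16.84 18.13 15.89 16.95]
t 22.95 tcp [ 0.5595 -0.2156  0.3463] yaw 24.22 tilt [ 0.0014 -0.0012] F [-5.9  2.3 16.9] open 0.312 | total shift units [-0.002  0.009 -0.123]
```

{"op": "drive_tool", "data": {
  "commands": [
    [[0,0,-0.004,0,0,0,255],[0,0,0,0,0,0,255],[0,0,0,0,0,0,255],[0,0,0,0,0,0,255],[0,0,0,0,0,0,255]]
  ]
}}

```text
time_s: 23.45
eef_pos: [0.5595, -0.2156, 0.3463]
eef_rot: [0.001, 0.543, 0.84, -0.0]
wrist_force: [-7.1, 3.4, 15.4]
opening: 0.31
```

```bash
python3 w.py; python3 - <<'E'
from m import *
a=snap('scene','z_a.png');b=snap('side','z_b.png')
cv2.imwrite('pics/z.png',np.hstack([cv2.resize(a['pixels'][130:260,130:380,::-1],(400,208),interpolation=cv2.INTER_CUBIC),cv2.resize(b['pixels'][130:310,210:330,::-1],(139*2,416))[:208*2][::2] if 0 else cv2.resize(b['pixels'][130:310,200:380,::-1],(208,208))]))
E
```

```text
[-5.7077  3.1891 15.917   0.5595 -0.2156  0.3463 23.575 ]
[16.43 16.19 15.98 15.07]
t 23.65 tcp [ 0.5595 -0.2156  0.3463] yaw 24.21 tilt [ 0.0014 -0.0011] F [-5.9  3.1 15.1] open 0.311 | total shift units [-0.002  0.01  -0.123]
```

View pics/z.png

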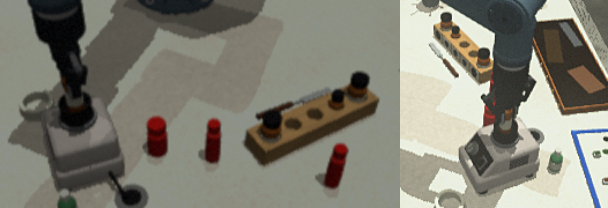

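The last view shows the jar standing in its end slot (358,82), the tall vial held in the cup (75,110), and the others in place. The net push is about 16.8 N and steady, so I'm handing in.

```bash
python3 -c "
from bench import ctrl
print(ctrl.hand_in())"
```

```text
the job is handed in; nothing more can be done
None
```

The jar is back in its own slot in the rack, and the gripper is holding the tall vial upright in the mixer's cup, pressed down on the stop. I handed the job in at about 23.8 s of the 72 s allowed.

- **Jar:** it was lowered into the empty bore at the rack's +108 mm end. Its top measured 0.0906 m against an expected 0.090 m, and the last picture shows it standing.
- **Vial and cup:** the vial's bottom is 6 mm below the cup's rest height, and it stopped moving while the force kept rising, so the cup is on its stop. The net downward push held steady at about 16.8 N, inside the 14–20 N asked for, and the tool is tilted less than 0.1°. The vial did not slip in the grip.
- **Did not fully agree:**
  - **Sideways force:** about 6.5 N remains at the wrist while pressing. One small shift did not relieve it, and I left it.
  - **Camera differences:** the cameras disagreed by 1–3 mm on positions, about what their calibration allows. Both fits still went in without catching.
- **Bystanders:** the last pictures show the bystanders in view, and the red look-alikes, still standing where they were. I judged that by eye only. The brush pot and spray can were outside those last crops, and the arm never worked near them.

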